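# Hang the red ink tin and index the printing block to its third stop

## Robot

A 6-joint arm with a two-finger parallel gripper is mounted at the origin on the work surface. World frame = base frame: x ahead of the robot, y to its left, z up, the work surface at z = 0. Lengths are in m, angles in rad, forces in N, time in s.
With the tool pointing down it reaches from about 0.375 to 0.975 m from the base axis. Payload 3.8 kg.
Tool frame: the origin (TCP) lies at the very end of the fingers, on their centre line; the grasp point (between the pads) lies 19 mm behind it; z points along the fingers, y is the line along which they close (so a half turn about z gives the same grasp; the last joint's range is limited). The gripper opens to 85 mm and grips with 20 to 120 N. Pads are 22 mm wide; open, the fingers measure 114 mm over their backs; the gripper's body (76 mm by 85 mm) begins 54 mm behind the grasp point. The pads swing forward as they close: fully open they stand 13 mm farther back than shut.
Start: joints at [-0.037, 0.264, 1.604, -0, 1.274, -0.037], TCP at [0.675, -0, 0.209] pointing down, gripper open.
Joint ranges: [-2.63, 2.63], [-0.94, 2.18], [0.31, 2.57], [-1.31, 4.45], [0, 2.66], [-2.55, 2.55]. Speed limits (rad/s): [2.57, 2.57, 3.14, 3.14, 3.14, 3.14].

## Interface

Orientations are given as a rotation vector (axis times angle).
In Python, from workcell import monitor, viewer, job gives the robot as it stands. The module is installed in compiled form; this text tells all that it offers.
- The arm moves only by the tool step_arm, never from a script. Its argument "series" is one flat list of numbers, 4 for each row, row after row: the shift along the tool's x, y, z in m, then the turn about the tool's z in rad. A call has 1 to 8 rows; each row is the pose to reach, as a shift and turn from the pose commanded when the call began, along the tool's axes at that moment; what a row does not reach only later rows make up. A row lasts 1/8 s, in which the tool goes at most 62.5 mm and 10.7 degrees, less where a joint would pass 70% of its speed; a pose out of reach is approached as far as the arm can. A call with a gripper value outside its range is refused whole. "gripper" is the opening, from 0 (shut) to 1 (fully open), set as the call begins (left out, the last holds). The fingers move at their own pace and stop on an object; "newtons" is the grip in N (left out, the last holds). Time passes only in rows, so rows that repeat a pose let the fingers close. It gives the time, the measured TCP pose, the force, the opening and the grip force at its end, in the units of the state.
- monitor.read_state(): the state, without advancing time (a new reading comes with each control period).
- viewer.read_camera(name): name is "scene" or "side" or "wrist"; returns a dict with "image" (384x512x3 uint8, red, green, blue), "intrinsics" (3x3 intrinsics, pixels), "distortion" ([k1, k2, p1, p2, k3] as OpenCV has them; the pictures are not rectified), "T" (4x4, takes a point from camera to world coordinates); the wrist camera has in their place "hand_eye" (4x4, takes a point from camera to tool coordinates, whose origin is the TCP and whose axes are the flange's). Camera axes: x right, y up, looking along -z (the intrinsics and any distortion apply to the point x, -y, -z); pixel columns grow to the right and rows downward; lengths in m; the calibration is good to about 2 mm. A picture is of the moment at which its call begins: read the wrist's pose just before it. There is no depth.
- job.finish_job(): hands the job in; it is judged then, once.
Trained networks look in a picture, given as the dict that the camera call returned (one of the last four; its "shot" number tells which), for a name from the list of things; names that differ only in an ending like _2 or _b are one class to them, and where a whole thing is asked for, a point or a joint stands for the part that bears it (a point fixed in the world has none). Each returns a list of dicts, best first, with "score" (0 to 1); they miss things now and then, are a little off and sometimes report something else, mostly with a low value. They report only what shows in the picture. A call takes as long as a camera call. They do not tell look-alikes from the thing itself.
- viewer.boxes_of(picture, label): "extent" ([centre column, centre row, width, height] in pixels, round what is visible of it).
- viewer.spot_point(picture, label): "point" ([column, row] in pixels: a listed point, or the origin of a listed thing).
The state is a dict: "time": time; "q": joint angles; "joint_vel": joint speeds; "joint_torque": joint torques, N m; "tool_pos": TCP position; "tcp_rot": TCP orientation; "wrist_force": force on the tool from outside, world axes, zero at the start; "torque": the same for the moment, N m; "width": opening from 0.0 (shut) to 1.0 (fully open); "grip_force": force on a finger pad.
Only numpy, scipy, OpenCV 4.12 (cv2) and the standard library are available. Lean on these libraries where they do the work, as an engineer would, in place of code of your own. Each camera call takes 0.05 s, during which the arm holds its last target. There are 200 camera calls.

## Task

Get the block ready for its red run: hang the red-banded ink tin by its handle on the hook stand and let go of it, then take the black grip bar of the indexing turntable and turn it clockwise, seen from above, click by click to the third stop (red dot at the yellow pointer), never going on towards the fourth. A spring turns the plate back when it is released, so finish while still gripping the bar and holding the plate steady at the third stop; leave the tin hanging freely and the other things on the table where they are.

Things in the scene. Friction and masses are not known exactly. Their poses are not given: they have to be found in the camera images.
- tin: closed ink tin with a broad red band and red lid disc, 76 mm across, lid at 70 mm, 0.25 to 0.46 kg. Origin at the centre of its underside, z up. Its rigid handle stands in the tin's y-z plane: a 5 mm wire rises from each side (y = +-39 mm up to z = 80 mm), leans in to y = +-20 mm at z = 106 mm and goes straight up to a black grip block.
- tin_grip (a point): centre of the tin's black grip block, 145 mm above the tin's underside: 50 mm long along the tin's y, 18 mm thick along x, 26 mm tall (z = 132 to 158 mm). Nothing stands beside its ends or faces. Gripped across its ends (50 mm, along y) it leaves the opening below free for the hook.
- tin_underside (a point): middle of the underside of the grip block, 132 mm above the tin's underside: this is what rests on the hook. The opening below it is 35 mm wide between the wires and 62 mm high down to the lid.
- hookstand: hook stand, fixed (place and yaw vary): green foot plate 120 x 110 x 12 mm, post 16 mm thick at the origin; from its top a level round steel arm 8 mm thick runs along the stand's -x for 105 mm, axis 210 mm above the table; its last 10 mm turn up, the tip's top 228 mm above the table and 119 mm from the post's axis. Origin on the table under the post.
- hook_seat (a point): middle of the hook arm's length, on its upper side: 60 mm from the post's axis along the stand's -x, 214 mm above the table. x points along the arm towards the post, y across the arm. A tin hung here has its underside 82 mm above the table.
- turntable: base of the indexing turntable, fixed to the table (its place and yaw vary): dark green disc 176 mm across, 25 mm tall, with a yellow pointer at its +x rim, 37 mm tall. Origin at the centre of its underside. It is not moved.
- index_grip (a point): on the turning axis, 75 mm above the table, where to grip the black bar that turns the plate: 44 mm long along this point's x, 16 mm thick along y, 52 to 88 mm above the table. Below it a chequered block, 90 x 90 mm, top 45 mm above the table, on an aluminium plate 148 mm across. The axes turn with the plate and agree with the base's at the start.
- index (a joint): plate angle, rad: 0 at the rest stop (start), growing clockwise from above. A click each 24 degrees: 0.419, 0.838, third 1.257 (big red dot on the rim meets the yellow pointer; other dots black), fourth 1.676; end 2.2. A spring pulls back (0.06 N m at 0, 0.12 at the third) and turns it to 0 when let go; each click adds 0.07 N m, resisting in the first half of a step, helping in the second.
- orange_tin: bystander, not to be disturbed: orange-banded ink tin without handle, 76 mm across, 70 mm tall; origin at the centre of its underside
- ink_jar: bystander, not to be disturbed: black ink jar, 60 mm across, 65 mm tall; origin at the centre of its underside
- dark_bottle: bystander, not to be disturbed: dark bottle, 60 mm across, 140 mm tall; origin at the centre of its underside
- ink_knife: bystander, not to be disturbed: ink knife (spatula) lying flat, 190 mm long; x runs from handle to blade
- brush: bystander, not to be disturbed: brush lying flat, 200 mm long; x runs from handle to bristles
- spare_block: bystander, not to be disturbed: cream and blue chequered printing block lying flat, 120 x 120 x 20 mm; origin at the centre of its underside
- brayer: bystander, not to be disturbed: ink roller (brayer): rubber roller 40 mm thick and 90 mm long under the origin, wooden handle reaching 142 mm towards its -x
There are look-alikes about, which are no part of the job. Leave any blue or pink look-alike of the hookstand alone.

How it is judged:
By the outcome, as a careful person would: the job done as asked, in the order asked, and still so for the second after the job is handed in, while the arm keeps its last pose, push and grip.
It also fails if it takes over 56 s, if anything falls off the work surface, if the arm or the gripper's body presses on something with over 40 N, if the wrist force passes 120 N, or if a joint passes its speed limit or range.

## Working session

There is one attempt and no reset: what is moved stays moved. The work goes in short steps, Python scripts to look and compute and a tool call to move; the robot and the scene stay as the last step left them, time stands still between calls to the robot, and variables do not carry over. Pictures are saved under pics/ and viewed, at most 10 in all, crops included, and the job is handed in when it is done.

Besides the shell and the picture viewer there is one more tool, called after "Emit:" as name(argument=value, ...) on one line, values as JSON. step_arm: Moves the arm, as the interface text tells. Its arguments: {"type":"object","properties":{"series":{"type":"array"},"gripper":{"type":"number"},"newtons":{"type":"number"}},"required":["series"]}

```bash
mkdir -p pics && cat > h.py <<'E'
import numpy as np, cv2, pickle
from scipy.spatial.transform import Rotation as R
from workcell import monitor, viewer, job
def camT(d,st=None):
    if 'T' in d: return np.array(d['T'])
    T=np.eye(4);T[:3,:3]=R.from_rotvec(st['tcp_rot']).as_matrix();T[:3,3]=st['tool_pos'];return T@np.array(d['hand_eye'])
def ray(d,px,T):
    p=cv2.undistortPoints(np.array([[px]],float),np.array(d['intrinsics']),np.array(d['distortion']))[0,0]
    v=T[:3,:3]@np.array([p[0],-p[1],-1.]);return T[:3,3],v/np.linalg.norm(v)
def atz(d,px,z,T):
    o,v=ray(d,px,T);return o+v*(z-o[2])/v[2]
def tri(rays):
    A=np.zeros((3,3));b=np.zeros(3)
    for o,v in rays:
        P=np.eye(3)-np.outer(v,v);A+=P;b+=P@o
    x=np.linalg.solve(A,b);return x,[np.linalg.norm((np.eye(3)-np.outer(v,v))@(x-o)) for o,v in rays]
def proj(d,X,T):
    X=np.atleast_2d(X);c=(X-T[:3,3])@T[:3,:3];c=c*[1,-1,-1]
    return cv2.projectPoints(c.reshape(-1,1,3),np.zeros(3),np.zeros(3),np.array(d['intrinsics']),np.array(d['distortion']))[0].reshape(-1,2)
def save(img,n,s=1.5): cv2.imwrite('pics/'+n,cv2.resize(img[:,:,::-1],None,fx=s,fy=s,interpolation=cv2.INTER_CUBIC))
E
cat > a.py <<'E'
from h import *
np.set_printoptions(precision=4,suppress=True)
st=monitor.read_state();print(st)
for n in ['scene','side','wrist']:
    d=viewer.read_camera(n);T=camT(d,st);save(d['image'],n+'0.png');pickle.dump((d,T),open(n+'0.pkl','wb'));print(n,T[:3,3],T[:3,2])
    for l in ['tin_grip','tin_underside','tin','hook_seat','hookstand','index_grip','turntable','dark_bottle']:
        print(l,[(np.round(r['point'],1),round(r['score'],2)) for r in viewer.spot_point(d,l)[:4]])
E
python3 a.py
```

```text
{'time': 0.0, 'q': array([-0.0369,  0.2648,  1.6054,  0.    ,  1.2736, -0.0369]), 'joint_vel': array([ 0.0014,  0.0023,  0.0003,  0.0019, -0.0009,  0.0019]), 'joint_torque': array([  0.0006, -51.5121, -36.7309,  -0.    ,   0.0131,   0.    ]), 'tool_pos': array([0.6742, 0.0001, 0.2072]), 'tcp_rot': array([-2.2202, -2.2203,  0.0024]), 'wrist_force': array([ 0.8019, -0.4558, -0.2926]), 'torque': array([-0.0145, -0.0024, -0.0251]), 'grip_force': 0.0, 'width': 0.9978540299500007}
scene [1.5283 0.1657 1.2722] [0.6626 0.1209 0.7391]
tin_grip [(array([414.5, 257.3]), 0.69), (array([268.7, 185.5]), 0.58)]
tin_underside [(array([271.8, 186.6]), 0.88), (array([407.3, 221.1]), 0.69)]
tin [(array([268. , 216.1]), 0.65), (array([123.2, 206.8]), 0.22)]
hook_seat [(array([248.7, 131.6]), 0.82), (array([369.9, 200. ]), 0.78), (array([399.6, 132.9]), 0.65)]
hookstand [(array([385.3, 185.3]), 0.96), (array([243.7, 186.6]), 0.61), (array([124.9, 206.8]), 0.38)]
index_grip [(array([194. , 207.5]), 0.75), (array([123.1, 206.4]), 0.35), (array([272. , 183.7]), 0.17)]
turntable [(array([195. , 224.1]), 0.88
[... 405 characters left out ...]
ray([179.3, 162.1]), 0.89), (array([236. , 247.1]), 0.78), (array([261.7, 155.3]), 0.74)]
index_grip [(array([307.1, 245.1]), 0.85)]
turntable [(array([303.6, 260. ]), 0.56), (array([194., 180.]), 0.55)]
dark_bottle [(array([338.7, 224.2]), 0.63), (array([302.6, 260.2]), 0.57), (array([316.2, 192.8]), 0.28)]
wrist [0.6742 0.075  0.3729] [0.0026 0.2946 0.9556]
tin_grip [(array([ 10.3, 208.4]), 0.85)]
tin_underside [(array([ 25.8, 200.6]), 0.75), (array([ 12.3, 208.3]), 0.3)]
tin [(array([103.5, 170.5]), 0.79)]
hook_seat []
hookstand [(array([ 30.1, 250.2]), 0.88)]
index_grip []
turntable [(array([184.8, 323.7]), 0.79), (array([301.4, 144.7]), 0.71)]
dark_bottle [(array([314.3, 268. ]), 0.79)]
```

View pics/scene0.png

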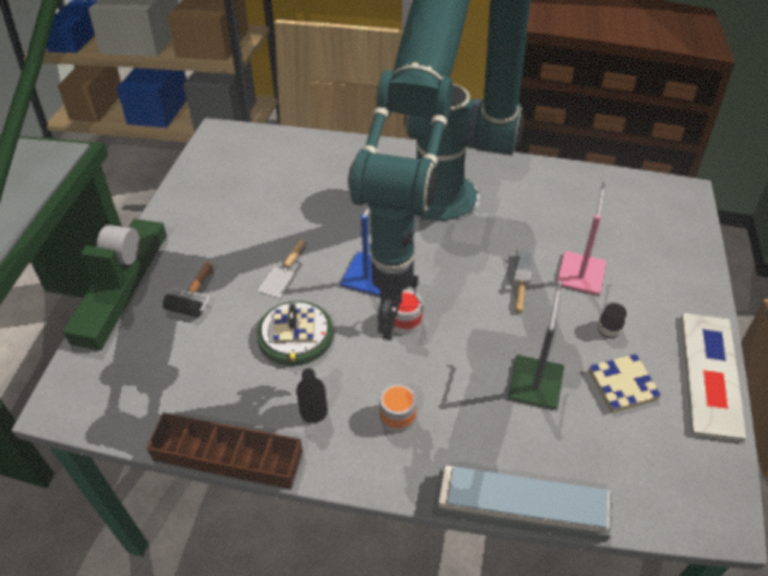

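View pics/side0.png

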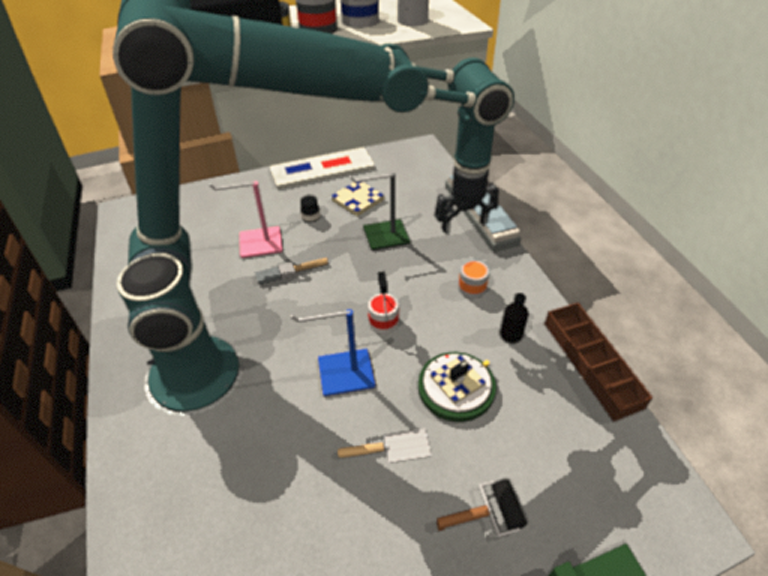

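The scene view shows the tin at about (405,310), green stand at (537,380) with its arm end at (555,295), turntable at (294,332) with pointer at (293,357), blue and pink decoy stands. The side view shows the tin at (383,312), green stand at (387,234) with arm to (352,178), turntable at (457,385) with pointer at (487,363).

```bash
cat > b.py <<'E'
from h import *
np.set_printoptions(precision=4,suppress=True)
S=pickle.load(open('scene0.pkl','rb'));D=pickle.load(open('side0.pkl','rb'));W=pickle.load(open('wrist0.pkl','rb'))
for l,a,b in [('grip',(268.7,185.5),(252.7,185.1)),('under',(271.8,186.6),(252.1,193.6)),('tin',(268,216.1),(253.2,215.7)),('seat',(369.9,200),(248.2,116.3)),('stand',(358,254),(258,156)),('standtop',(0,0),(262,117)),('igrip',(194,207.5),(307.1,245.1)),('tt',(195,224.1),(303.6,260))]:
    print(l,*tri([ray(S[0],a,S[1]),ray(D[0],b,D[1])]))
print('tin z0',atz(S[0],(268,216.1),0,S[1]),atz(D[0],(253.2,215.7),0,D[1]),atz(W[0],(103.5,170.5),0,W[1]))
print('pointer',atz(S[0],(293/1.5,357/1.5),.037,S[1]),atz(D[0],(487/1.5,363/1.5),.037,D[1]))
print('post base/top side',atz(D[0],(393/1.5,232/1.5),.012,D[1]),atz(D[0],(392/1.5,177/1.5),.21,D[1]),'tip',atz(D[0],(352/1.5,178/1.5),.224,D[1]))
print('post base scene',atz(S[0],(537/1.5,387/1.5),.012,S[1]), 'tip',atz(S[0],(558/1.5,288/1.5),.224,S[1]))
E
python3 b.py
```

```text
grip [ 0.4707 -0.0052  0.1508] [np.float64(0.008214548673163373), np.float64(0.008214548673163338)]
under [ 0.4585 -0.0053  0.1225] [np.float64(0.003015747899254311), np.float64(0.0030157478992543624)]
tin [ 0.468  -0.0065 -0.0107] [np.float64(0.007091392261704789), np.float64(0.007091392261704753)]
seat [0.5515 0.3085 0.2249] [np.float64(0.0028648622080121116), np.float64(0.0028648622080122144)]
stand [0.5916 0.3101 0.0033] [np.float64(0.002149819731024558), np.float64(0.0021498197310245684)]
standtop [ 0.3778 -0.711   0.8264] [np.float64(0.14606416086518015), np.float64(0.1460641608651803)]
igrip [ 0.5635 -0.2483  0.082 ] [np.float64(0.002065694481473614), np.float64(0.002065694481473648)]
tt [ 0.5619 -0.2508 -0.0053] [np.float64(0.0021192045574549255), np.float64(0.0021192045574549346)]
tin z0 [ 0.4834 -0.0096  0.    ] [ 0.4617 -0.0079  0.    ] [ 0.4733 -0.009   0.    ]
pointer [ 0.6516 -0.2209  0.037 ] [ 0.6436 -0.2317  0.037 ]
post base/top side [0.6087 0.3003 0.012 ] [0.6046 0.2956 0.21  ] tip [0.4974 0.3087 0.224 ]
post base scene [0.6121 0.3116 0.012 ] tip [0.5132 0.3157 0.224 ]
```

View pics/wrist0.png

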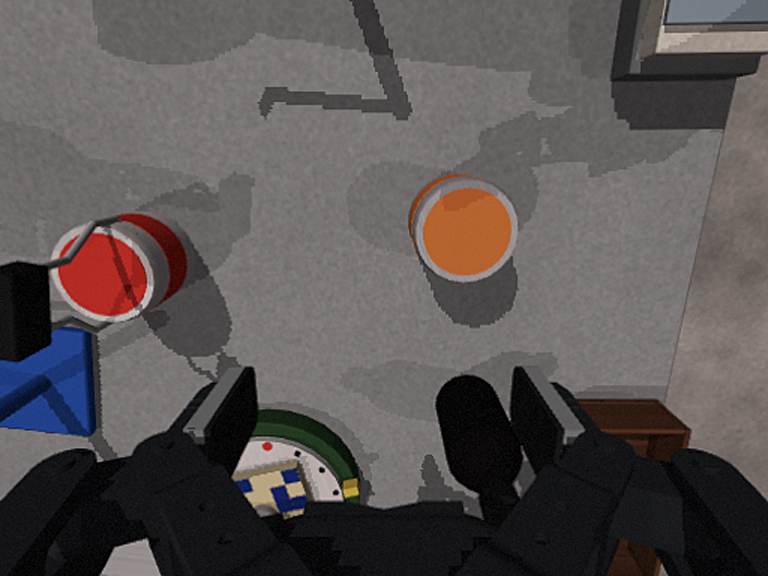

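Wrist view: the tin's lid at (102,272), wires at (100,222) and (95,325), so the handle runs nearly along world y. The turntable's red dot is at (267,447) and its pointer at (350,490).

```bash
cat >> b.py <<'E'
print('--')
print('blue seat',*tri([ray(S[0],(248.7,131.6),S[1]),ray(D[0],(213.3,211.4),D[1])]))
print('blue tip',atz(D[0],(295/1.5,318/1.5),.22,D[1]),'posttop',atz(D[0],(350/1.5,313/1.5),.214,D[1]),'base',atz(D[0],(352/1.5,372/1.5),.012,D[1]))
for c in [(62,345),(345-345+348,572)]: print(atz(S[0],(c[0],c[1]),0,S[1]))
p=[atz(W[0],(x/1.5,y/1.5),.08,W[1]) for x,y in [(102,219),(97,327)]];print('wires',p)
print('bottle',atz(S[0],(208,278),0,S[1]))
E
python3 b.py | sed -n '/--/,$p'
```

```text
--
blue seat [ 0.2982 -0.1163  0.2112] [np.float64(0.002471773303692147), np.float64(0.0024717733036922363)]
blue tip [ 0.2504 -0.1119  0.22  ] posttop [ 0.3595 -0.1316  0.214 ] base [ 0.3513 -0.1331  0.012 ]
[ 1.0922 -0.5159 -0.    ]
[1.5444 0.3816 0.    ]
wires [array([0.485, 0.034, 0.08 ]), array([ 0.4666, -0.0437,  0.08  ])]
bottle [ 0.7703 -0.1493  0.    ]
```

Emit:
step_arm(series=[0,-0.03,-0.03,-0.17,0,-0.06,-0.06,-0.34,0,-0.09,-0.09,-0.51,0,-0.12,-0.12,-0.68,0,-0.15,-0.12,-0.85,0,-0.18,-0.12,-1.02,-0.005,-0.2,-0.12,-1.19,-0.005,-0.2,-0.12,-1.34], gripper=1)

```text
time: 2.35
tool_pos: [0.4738, -0.0052, 0.3292]
tcp_rot: [0.354, 3.12, -0.0]
wrist_force: [-0.2, -0.5, -1.3]
width: 0.998
grip_force: 0.0
```

```bash
cat > c.py <<'E'
from h import *
import sys
np.set_printoptions(precision=4,suppress=True)
n=sys.argv[1];cam=sys.argv[2]
st=monitor.read_state();d=viewer.read_camera(cam);T=camT(d,st)
pickle.dump((d,T),open(n+'.pkl','wb'));save(d['image'],n+'.png')
m=R.from_rotvec(st['tcp_rot']).as_matrix()
print(st['time'],'q',st['q'],'p',st['tool_pos'],'xaxis yaw',np.degrees(np.arctan2(m[1,0],m[0,0])),'z',m[:,2],'F',st['wrist_force'],'w',st['width'],st['grip_force'])
for a in sys.argv[3:]:
    l,z=a.split(':')
    for r in viewer.spot_point(d,l)[:3]: print(l,np.round(r['point'],1),round(r['score'],2),atz(d,r['point'],float(z),T))
E
python3 c.py w1 wrist tin_grip:.145 tin_underside:.132 tin:0; python3 c.py s1 scene hook_seat:.214 hookstand:0 index_grip:.075 turntable:0; python3 c.py d1 side hook_seat:.214 hookstand:0 index_grip:.075 turntable:0 tin_grip:.145 tin:0
```

```text
2.35 q [-0.0633 -0.178   1.8456 -0.0001  1.4728 -1.4082] p [ 0.4738 -0.0052  0.3292] xaxis yaw 167.05360305996456 z [ 0.0011 -0.0002 -1.    ] F [-0.1654 -0.5098 -1.3255] w 0.9979334516817425 0.0
tin_grip [253.1 170.4] 0.9 [ 0.4758 -0.0091  0.145 ]
tin_grip [253.4 150.3] 0.37 [ 0.4516 -0.0031  0.145 ]
tin_underside [258.  163.8] 0.73 [ 0.4716 -0.0018  0.132 ]
tin [254.8 150.5] 0.6 [ 0.4739 -0.007   0.    ]
2.55 q [-0.063  -0.1748  1.8437  0.      1.4723 -1.4001] p [ 0.4751 -0.005   0.3287] xaxis yaw 166.61275864781808 z [ 0.0004 -0.     -1.    ] F [-0.2354  0.4468 -0.7033] w 0.9993393261952094 0.0
hook_seat [401.9 131.9] 0.86 [0.1893 0.4153 0.214 ]
hook_seat [373.6 202.3] 0.78 [0.5454 0.3235 0.214 ]
hook_seat [245.4 130.8] 0.76 [ 0.2966 -0.1263  0.214 ]
hookstand [245.  188.1] 0.92 [ 0.3677 -0.117   0.    ]
hookstand [357.1 260.3] 0.82 [0.6131 0.3106 0.    ]
hookstand [385.7 184.3] 0.69 [0.2459 0.3985 0.    ]
index_grip [190.1 207.7] 0.82 [ 0.5595 -0.262   0.075 ]
turntable [195.7 220.7] 0.79 [ 0.5525 -0.2523  0.    ]
2.8 q [-0.0629 -0.174   1.8435  0.      1.4724 -1.402 ] p [ 0.4752 -0.005   0.3285] xaxis yaw 166.72817018813427 z [-0.0003  0.     -1.    ] F [-0.0829  0.245  -0.1841] w 1.0010709124454837 0.0
hook_seat [244.2 118.6] 0.95 [0.537  0.3099 0.214 ]
hook_seat [210.8 211.4] 0.93 [ 0.2919 -0.1188  0.214 ]
hook_seat [153.1 122.6] 0.61 [0.1874 0.4137 0.214 ]
hookstand [237.6 247.3] 0.98 [ 0.3636 -0.1255  0.    ]
hookstand [262.5 159.8] 0.93 [0.6037 0.2801 0.    ]
hookstand [179.6 161.2] 0.65 [0.2573 0.3978 0.    ]
index_grip [308.1 247.1] 0.77 [ 0.567  -0.2541  0.075 ]
index_grip [205.4 145.5] 0.37 [0.3768 0.3711 0.075 ]
turntable [301.3 257.9] 0.84 [ 0.555  -0.2415  0.    ]
tin_grip [254.7 186.2] 0.89 [0.4735 0.0018 0.145 ]
tin_grip [196.4 181.1] 0.48 [0.2861 0.0973 0.145 ]
tin [256.5 216.3] 0.91 [ 0.4724 -0.0149  0.    ]
```

View pics/w1.png

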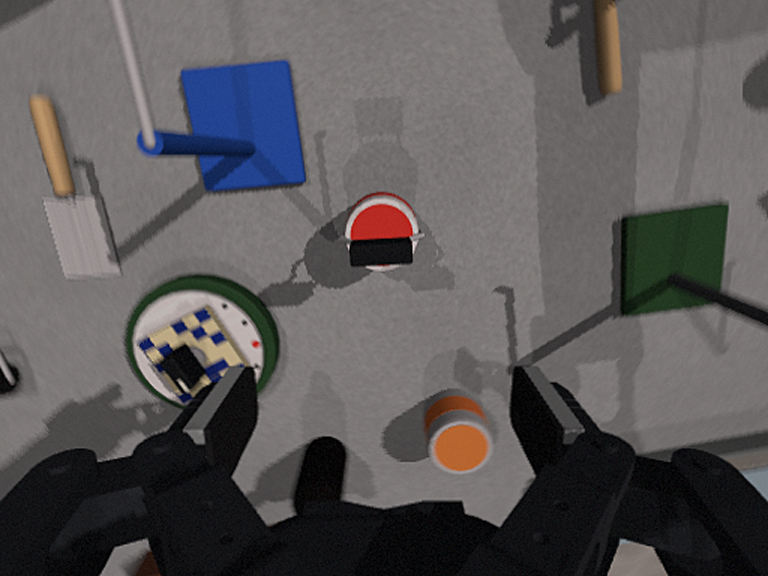

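The wrist view shows the tin centrally, with its black block at (381,251), nearly level in the picture. The green stand's foot is at (675,258), the turntable at (203,340) and its bar at (183,365).

```bash
cat > f.py <<'E'
from h import *
from scipy.optimize import minimize
np.set_printoptions(precision=4,suppress=True)
def mask(d,seed,thr=45,close=0):
    m=(d['image'].max(2)<thr).astype(np.uint8)
    if close: m=cv2.morphologyEx(m,cv2.MORPH_OPEN,np.ones((close,close),np.uint8))
    n,L=cv2.connectedComponents(m);k=L[int(seed[1]),int(seed[0])];return (L==k).astype(np.uint8) if k else m*0
def box(x,y,yaw,l,w,z0,z1):
    c,s=np.cos(yaw),np.sin(yaw)
    return np.array([[x+a*c-b*s,y+a*s+b*c,z] for a in(-l/2,l/2) for b in(-w/2,w/2) for z in(z0,z1)])
def fit(d,T,m,l,w,z0,z1,x0):
    K=8
    ys,xs=np.nonzero(m);r0=(max(xs.min()-25,0),max(ys.min()-25,0));sub=m[r0[1]:ys.max()+25,r0[0]:xs.max()+25]
    M=cv2.resize(sub,None,fx=K,fy=K,interpolation=cv2.INTER_NEAREST)
    def cost(p):
        q=proj(d,box(*p[:2],p[2],l,w,z0,z1),T);q=(q-r0+.5)*K
        I=np.zeros_like(M);cv2.fillConvexPoly(I,cv2.convexHull(q.astype(np.float32)).astype(np.int32),1)
        return 1-(I&M).sum()/((I|M).sum()+1)
    best=None
    for yaw in x0[2]:
        s=np.array([[x0[0],x0[1],yaw]]+[[x0[0]+.01*(i==0),x0[1]+.01*(i==1),yaw+.15*(i==2)] for i in range(3)])
        r=minimize(cost,s[0],method='Nelder-Mead',options=dict(initial_simplex=s,xatol=1e-5,fatol=1e-5))
        if best is None or r.fun<best.fun: best=r
    return best
E
cat > g.py <<'E'
from f import *
d,T=pickle.load(open('w1.pkl','rb'))
m=mask(d,(254,168),45,3);print(m.sum())
r=fit(d,T,m,.018,.05,.132,.158,(.475,-.006,[-.2,-.1,0]));print(r.x,np.degrees(r.x[2]),r.fun)
E
python3 g.py
```

```text
704
[ 0.4723 -0.0077 -0.1903] -10.901100750871727 0.1072285572632623
```

Emit:
step_arm(series=[0.002,-0.0033,0.04,-0.04,0.002,-0.0033,0.08,-0.04,0.002,-0.0033,0.12,-0.04,0.002,-0.0033,0.16,-0.04,0.002,-0.0033,0.185,-0.04,0.002,-0.0033,0.2,-0.04,0.002,-0.0033,0.2,-0.04], gripper=1)

```text
time: 4.03
tool_pos: [0.4716, -0.0077, 0.1277]
tcp_rot: [-0.299, -3.125, 0.0]
wrist_force: [0.9, -0.6, 0.6]
width: 1.0
grip_force: 0.0
```

Emit:
step_arm(series=[0,0,0,0,0,0,0,0,0,0,0,0,0,0,0,0,0,0,0,0,0,0,0,0], gripper=0, newtons=60)

```text
time: 4.78
tool_pos: [0.4737, -0.0076, 0.1307]
tcp_rot: [0.299, 3.124, 0.001]
wrist_force: [-1.7, 1.7, 5.6]
width: 0.543
grip_force: 60.6
```

```bash
python3 c.py w2 wrist tin:0
```

```text
4.775 q [-0.069  -0.0589  2.1079  0.0004  1.0893 -1.4491] p [ 0.4737 -0.0076  0.1307] xaxis yaw 169.06582764823904 z [ 0.0033  0.0001 -1.    ] F [-1.7162  1.7065  5.6439] w 0.543360022432449 60.55735945701599
tin [257.5 179. ] 0.92 [ 0.4744 -0.0059  0.    ]
```

Emit:
step_arm(series=[0,0,-0.01,0,0,0,-0.03,0,0,0,-0.06,0,0,0,-0.09,0,0,0.02,-0.12,0,0,0.05,-0.15,0,0,0.08,-0.18,0,0,0.11,-0.2,0])

```text
time: 5.88
tool_pos: [0.4932, 0.1011, 0.3302]
tcp_rot: [0.3, 3.126, 0.0]
wrist_force: [0.1, 0.1, -5.1]
width: 0.535
grip_force: 62.5
```

Emit:
step_arm(series=[0.002,0.025,0,0,0.004,0.04,0,0,0.004,0.05,0,0,0.004,0.05,0,0,0.004,0.05,0,0])

```text
time: 6.5
tool_pos: [0.4986, 0.1494, 0.3283]
tcp_rot: [-0.3, -3.127, 0.001]
wrist_force: [-0.1, -0.5, -4.5]
width: 0.539
grip_force: 62.6
```

```bash
python3 c.py w3 wrist hook_seat:.214 hookstand:0 tin_grip:.345 tin_underside:.335;  python3 c.py d3 side tin:.2 tin_grip:.345
```

```text
6.5 q [ 0.2437 -0.083   1.7635 -0.0006  1.4619 -1.1358] p [0.4986 0.1494 0.3283] xaxis yaw 169.040872554843 z [-0.0007 -0.0008 -1.    ] F [-0.1308 -0.5107 -4.4745] w 0.5389250787269849 62.5925087928772
hook_seat [418.4 203.6] 0.63 [0.5511 0.3078 0.214 ]
hookstand [ 73.1 100. ] 0.93 [ 0.3627 -0.1254  0.    ]
tin_underside [255.2 228.6] 0.92 [0.4942 0.1498 0.335 ]
tin_underside [255.4 237.8] 0.22 [0.5001 0.1488 0.335 ]
6.75 q [ 0.2437 -0.0834  1.7631 -0.0001  1.4617 -1.1356] p [0.4987 0.1496 0.3286] xaxis yaw 169.0289370678722 z [ 0.0002 -0.0001 -1.    ] F [ 0.4321  0.3154 -4.4543] w 0.5402758839735128 62.57437348365784
tin [247.4 148.6] 0.75 [0.4949 0.1428 0.2   ]
tin [314.8 189.6] 0.16 [ 0.6355 -0.1315  0.2   ]
tin_grip [245.6 111.6] 0.8 [0.5006 0.166  0.345 ]
```

View pics/w3.png

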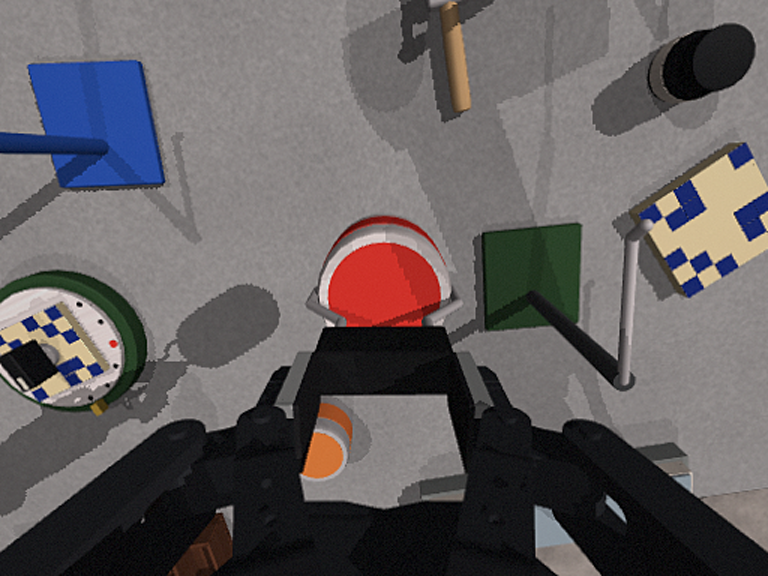

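The wrist view shows the tin held straight in the gripper (lid at (385,280)). The green stand's arm runs from the post top at (624,381) to the upturned tip at (638,226), and its foot corners are at (482,233), (580,224), (580,321) and (487,331).

```bash
cat > k.py <<'E'
from h import *
np.set_printoptions(precision=4,suppress=True)
W,D=[pickle.load(open(f,'rb')) for f in('w3.pkl','d3.pkl')]
f=lambda c,z:atz(W[0],(c[0]/1.5,c[1]/1.5),z,W[1])
tip=f((638,226),.226);a=f((632,250),.21);b=f((626,365),.21);post=f((624,381),.212)
print('tip',tip,'armdir yaw',np.degrees(np.arctan2(*(b-a)[1::-1])),'a',a,'b',b,'post',post,'len',np.linalg.norm((tip-post)[:2]))
c=[f(p,.012) for p in[(482,233),(580,224),(580,321),(487,331)]];print(np.array(c),np.mean(c,0),[np.linalg.norm(c[i]-c[i-1]) for i in range(4)])
print('postbase',f((533,296),.012))
# side: check
print('side proj of seat guess')
import sys
for p in [(b+a)/2+[0,0,.004]]: print(p,proj(D[0],p,D[1])*1.5)
E
python3 k.py; python3 - <<'E'
import cv2
i=cv2.imread('pics/d3.png')[130:330,280:480];cv2.imwrite('pics/d3c.png',cv2.resize(i,None,fx=3,fy=3))
E
```

```text
tip [0.4946 0.3092 0.226 ] armdir yaw -4.351322969884169 a [0.5142 0.3137 0.21  ] b [0.5986 0.3073 0.21  ] post [0.61   0.3045 0.212 ] len 0.11549629034106514
[[0.5253 0.2558 0.012 ]
 [0.5361 0.3632 0.012 ]
 [0.6517 0.3564 0.012 ]
 [0.6438 0.247  0.012 ]] [0.5892 0.3056 0.012 ] [np.float64(0.11879635206320222), np.float64(0.107887734264294), np.float64(0.11585609880691629), np.float64(0.10964303005053722)]
postbase [0.6101 0.3049 0.012 ]
side proj of seat guess
[0.5564 0.3105 0.214 ] [[373.1399 176.3276]]
```

View pics/d3c.png

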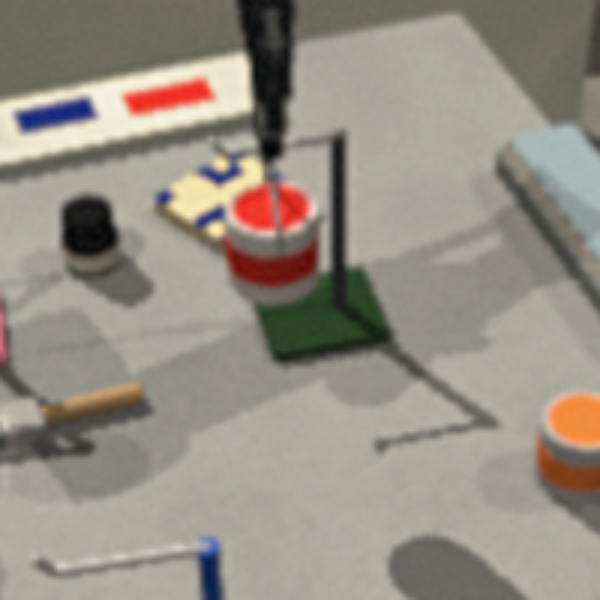

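The crop agrees: the hook arm runs from the tip at (225,150) to the post top at (338,135), which matches my projected seat. Next I go to the spot in front of the tip.

Emit:
step_arm(series=[0.025,0.0,0,-0.03,0.055,0.02,0,-0.06,0.08,0.05,0,-0.09,0.0926,0.08,0.02,-0.119,0.0926,0.11,0.045,-0.119,0.0926,0.14,0.07,-0.119,0.0926,0.1532,0.084,-0.119,0.0926,0.1532,0.084,-0.119])

```text
time: 7.9
tool_pos: [0.436, 0.3178, 0.2431]
tcp_rot: [-0.111, -3.137, 0.004]
wrist_force: [-0.4, -0.4, -3.9]
width: 0.539
grip_force: 63.4
```

Emit:
step_arm(series=[0,0,0,0,0,0,0,0])

```text
time: 8.15
tool_pos: [0.4376, 0.3177, 0.2461]
tcp_rot: [0.114, 3.137, 0.002]
wrist_force: [0.8, 0.6, -4.7]
width: 0.54
grip_force: 63.3
```

```bash
python3 c.py w4 wrist hook_seat:.214 tin_underside:.247; python3 c.py d4 side  hook_seat:.214 tin:.115 tin_grip:.26; python3 c.py s4 scene hook_seat:.214 tin:.115 tin_grip:.26; python3 - <<'E'
import cv2,numpy as np
i=cv2.imread('pics/d4.png')[130:330,250:450]
j=cv2.imread('pics/s4.png')[200:400,470:670]
cv2.imwrite('pics/d4c.png',cv2.resize(np.hstack([i,j]),None,fx=2,fy=2))
E
```

```text
8.15 q [ 0.5821 -0.0145  1.8459 -0.0003  1.3079 -0.916 ] p [0.4376 0.3177 0.2461] xaxis yaw 175.83633925617323 z [ 0.0021  0.001  -1.    ] F [ 0.7737  0.636  -4.7447] w 0.5398110658181626 63.33769083023071
hook_seat [254.  338.6] 0.67 [0.5511 0.308  0.214 ]
tin_underside [258.9 230.5] 0.94 [0.4372 0.3196 0.247 ]
8.3 q [ 0.5824 -0.0141  1.8464 -0.      1.3077 -0.9158] p [0.4373 0.3178 0.2456] xaxis yaw 175.83885779805337 z [ 0.0013  0.0008 -1.    ] F [-0.8125 -0.1117 -5.1891] w 0.5391053929105865 63.39587688446045
hook_seat [213.3 210. ] 0.63 [ 0.3005 -0.116   0.214 ]
hook_seat [247.1 121.2] 0.59 [0.5423 0.2889 0.214 ]
hook_seat [154.3 123.5] 0.57 [0.1912 0.4056 0.214 ]
tin [221.1 139.8] 0.89 [0.44  0.335 0.115]
tin_grip [217.3 111.3] 0.84 [0.4353 0.3296 0.26  ]
8.5 q [ 0.5829 -0.0132  1.8469 -0.      1.3075 -0.9158] p [0.437  0.3179 0.2449] xaxis yaw 175.8718143555944 z [ 0.0004  0.0002 -1.    ] F [-0.1727  0.0371 -4.2551] w 0.5384512065899825 63.35868000984192
hook_seat [246.  132.9] 0.86 [ 0.3072 -0.1219  0.214 ]
hook_seat [395.9 133. ] 0.61 [0.2003 0.3937 0.214 ]
tin [369.4 199.6] 0.6 [0.444  0.3238 0.115 ]
tin [403.5 221.4] 0.45 [0.5175 0.4378 0.115 ]
tin_grip [370.9 197.4] 0.72 [0.5703 0.3081 0.26  ]
tin_grip [371.8 166.9] 0.59 [0.4409 0.3066 0.26  ]
```

View pics/d4c.png

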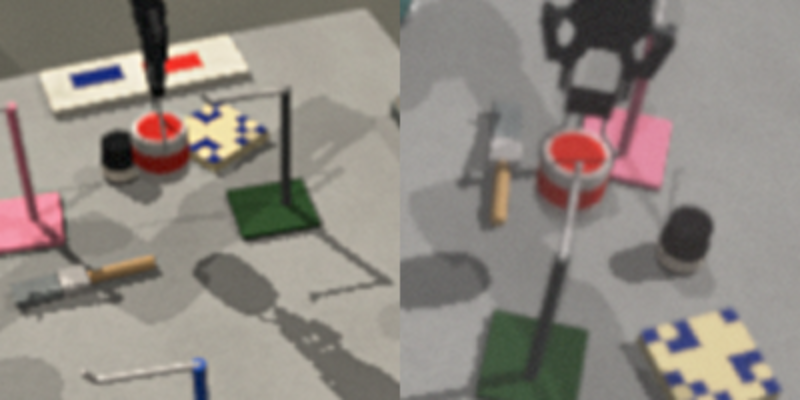

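In the side view (left) the hook tip at (205,97) points at the opening under the block. In the scene view (right) the arm lines up with the middle of the handle. Advancing.

Emit:
step_arm(series=[-0.015,0,0,0,-0.03,0,0,0,-0.045,0,0,0,-0.06,0,0,0,-0.06,0,0,0])

```text
time: 9.32
tool_pos: [0.4983, 0.3135, 0.2443]
tcp_rot: [0.115, 3.139, -0.0]
wrist_force: [1.4, -0.3, -4.0]
width: 0.54
grip_force: 62.8
```

Emit:
step_arm(series=[-0.015,0,0,0,-0.03,0,0,0,-0.045,0,0,0,-0.054,0,0,0,-0.054,0,0,0,-0.054,0,0,0])

```text
time: 10.07
tool_pos: [0.5502, 0.3099, 0.2444]
tcp_rot: [-0.113, -3.139, 0.0]
wrist_force: [-1.9, -0.0, -4.5]
width: 0.541
grip_force: 63.4
```

Emit:
step_arm(series=[0,0,0.01,0,0,0,0.02,0,0,0,0.026,0,0,0,0.028,0,0,0,0.03,0,0,0,0.03,0])

```text
time: 10.82
tool_pos: [0.5507, 0.3099, 0.2147]
tcp_rot: [0.113, 3.139, 0.0]
wrist_force: [-0.3, 0.1, -4.4]
width: 0.542
grip_force: 63.4
```

Emit:
step_arm(series=[0,0,0.002,0,0,0,0.003,0,0,0,0.003,0])

```text
time: 11.2
tool_pos: [0.5511, 0.3101, 0.2128]
tcp_rot: [0.113, 3.138, 0.001]
wrist_force: [-0.8, 0.0, 0.9]
width: 0.54
grip_force: 64.6
```

Emit:
step_arm(series=[0,0,0.001,0,0,0,0.002,0,0,0,0.002,0])

```text
time: 11.58
tool_pos: [0.5514, 0.3101, 0.2125]
tcp_rot: [0.113, 3.137, 0.002]
wrist_force: [-2.5, -2.2, 9.5]
width: 0.539
grip_force: 66.3
```

Emit:
step_arm(series=[0,0,-0.002,0,0,0,-0.002,0])

```text
time: 11.82
tool_pos: [0.5511, 0.3101, 0.2126]
tcp_rot: [0.113, 3.138, 0.001]
wrist_force: [-1.2, -0.6, 4.0]
width: 0.539
grip_force: 65.5
```

Emit:
step_arm(series=[0,0,0,0,0,0,0,0,0,0,0,0,0,0,0,0,0,0,0,0], gripper=1)

```text
time: 12.45
tool_pos: [0.5505, 0.3099, 0.2115]
tcp_rot: [-0.113, -3.139, 0.0]
wrist_force: [0.3, -0.2, 0.2]
width: 0.999
grip_force: 0.0
```

```bash
python3 c.py w5 wrist tin_grip:.227 tin:.082; python3 - <<'E'
import sys
sys.path.insert(0,'.')
from f import *
d,T=pickle.load(open('w5.pkl','rb'))
E
```

```text
12.45 q [ 0.4733  0.1814  1.6984  0.      1.2619 -1.0257] p [0.5505 0.3099 0.2115] xaxis yaw 175.88878332084076 z [-0.0001 -0.     -1.    ] F [ 0.3091 -0.1776  0.1578] w 0.99917059675145 0.0
tin_grip [253.9 239.7] 0.64 [0.549  0.3089 0.227 ]
tin [254.  179.6] 0.93 [0.5506 0.308  0.082 ]
```

View pics/w5.png

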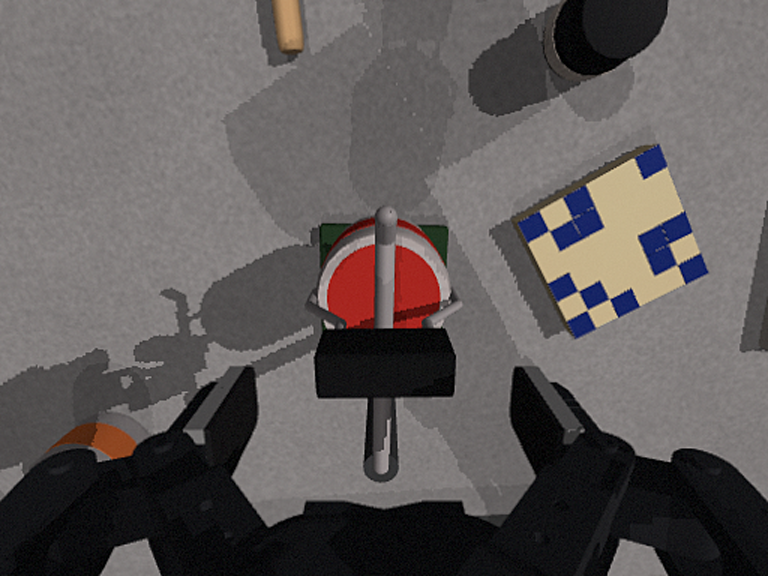

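The tin hangs on the hook with its block at (385,362) centred across the arm, tip at (385,215), and the fingers are clear. Retracting upward and moving to the turntable.

Emit:
step_arm(series=[0,0,-0.03,0,0,0,-0.07,0,0,0,-0.11,0,0,0,-0.15,0,-0.01,-0.04,-0.15,-0.08,-0.02,-0.09,-0.15,-0.16,-0.03,-0.14,-0.15,-0.25,-0.04,-0.19,-0.15,-0.334])

```text
time: 13.6
tool_pos: [0.5768, 0.116, 0.3618]
tcp_rot: [-0.416, 3.113, -0.0]
wrist_force: [1.1, 0.3, -0.5]
width: 0.997
grip_force: 0.0
```

```bash
python3 - <<'E'
from h import *
st=monitor.read_state();m=R.from_rotvec(st['tcp_rot']).as_matrix();print(st['time'],st['q'],st['tool_pos'],m.T@(np.array([.565,-.25,.28])-st['tool_pos']),np.degrees(np.arctan2(m[1,0],m[0,0])))
E
```

```text
13.6 [ 1.56238360e-01  4.36372834e-02  1.57974126e+00 -6.13097871e-05
  1.51769575e+00 -1.67998910e+00] [0.57683955 0.1160491  0.36175625] [ 0.10749159 -0.35011412  0.08174268] -164.79172888183732
```

Emit:
step_arm(series=[0.016,-0.05,0.0,0,0.031,-0.1,0.02,0,0.046,-0.15,0.04,0,0.061,-0.2,0.06,0,0.077,-0.25,0.08,0,0.092,-0.3,0.08,0,0.107,-0.35,0.08,0,0.107,-0.35,0.08,0])

```text
time: 14.6
tool_pos: [0.5635, -0.2518, 0.2812]
tcp_rot: [0.403, -3.115, 0.001]
wrist_force: [0.5, 1.2, -0.5]
width: 1.0
grip_force: 0.0
```

```bash
sleep 0; python3 c.py w6 wrist index_grip:.075 turntable:0; python3 c.py w6b wrist index_grip:.075 turntable:0
```

```text
14.6 q [-0.46    0.1197  1.6416 -0.001   1.3804 -2.2881] p [ 0.5635 -0.2518  0.2812] xaxis yaw -165.24560873620277 z [-0.0006 -0.0008 -1.    ] F [ 0.4566  1.1907 -0.4643] w 0.999611008468232 0.0
index_grip [257.1 165.8] 0.79 [ 0.5641 -0.2498  0.075 ]
turntable [258.3 157.9] 0.61 [ 0.5663 -0.247   0.    ]
14.75 q [-0.4546  0.1176  1.6433  0.0006  1.3811 -2.2875] p [ 0.5642 -0.2477  0.2815] xaxis yaw -164.98982216191976 z [-0.0001  0.0007 -1.    ] F [-0.7307  0.9041 -0.9776] w 1.0036009606528398 0.0
index_grip [254.3 165.5] 0.65 [ 0.5654 -0.249   0.075 ]
turntable [256.  154.3] 0.77 [ 0.5626 -0.2474  0.    ]
```

View pics/w6b.png

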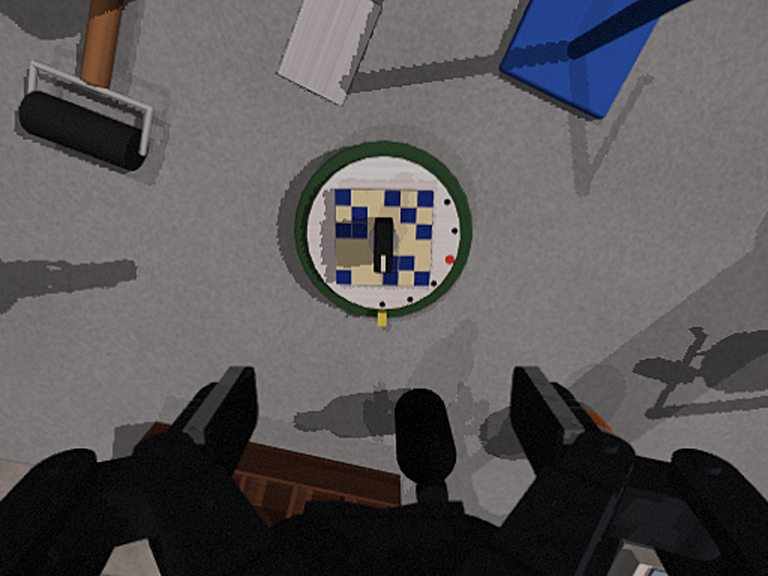

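The turntable is centred: disc (384,229), bar (383,245) vertical and thus aligned with tool x, pointer at (382,319), red dot at (449,259). The bottle stands at (425,430).

```bash
python3 - <<'E'
from f import *
d,T=pickle.load(open('w6b.pkl','rb'))
f=lambda c,z:atz(d,(c[0]/1.5,c[1]/1.5),z,T)
print('block',f((383.5,237.5),.045))
c=[f(p,.025) for p in [(297,229),(471,229)]];print('rim',c, np.linalg.norm(c[0]-c[1]))
hsv=cv2.cvtColor(d['image'],cv2.COLOR_RGB2HSV)
g=d['image'].astype(int);w=((g.min(2)>120)&(g.max(2)-g.min(2)<40)).astype(np.uint8)
L=cv2.connectedComponents(w)[1];k=L[int(165/1.5),256];ys,xs=np.nonzero(L==k)
h=cv2.convexHull(np.stack([xs,ys],1)).astype(np.float32)[:,0]
P=np.array([f(p*1.5,.030) for p in h]);A=np.c_[2*P[:,:2],np.ones(len(P))];s=np.linalg.lstsq(A,(P[:,:2]**2).sum(1),rcond=None)[0];print('plate',s[:2],np.sqrt(s[2]+s[0]**2+s[1]**2))
print('pointer',f((382,317),.037))
m=mask(d,(255,155),45,3);print(m.sum())
if m.sum()>50:
    r=fit(d,T,m,.044,.016,.052,.088,(.564,-.248,[.2,.26,.32]));print(r.x,np.degrees(r.x[2]),r.fun)
st=monitor.read_state();print(st['tool_pos'])
E
```

```text
block [ 0.561  -0.2483  0.045 ]
rim [array([ 0.5783, -0.3312,  0.025 ]), array([ 0.5343, -0.167 ,  0.025 ])] 0.16997687863583488
plate [ 0.5624 -0.2486] 0.07392867453995133
pointer [ 0.6411 -0.2284  0.037 ]
423
[ 0.5616 -0.2491  0.2552] 14.620306214672901 0.15103802933147104
[ 0.5644 -0.2469  0.2818]
```

Emit:
step_arm(series=[0.003,-0.001,0.04,0,0.003,-0.001,0.08,0,0.003,-0.001,0.12,0,0.003,-0.001,0.16,0,0.003,-0.001,0.19,0,0.003,-0.001,0.21,0,0.003,-0.001,0.222,0,0.003,-0.001,0.222,0])

```text
time: 15.9
tool_pos: [0.5615, -0.2496, 0.0593]
tcp_rot: [0.411, -3.114, -0.001]
wrist_force: [0.4, 0.0, 0.3]
width: 0.996
grip_force: 0.0
```

Emit:
step_arm(series=[0,0,0,0,0,0,0,0,0,0,0,0,0,0,0,0,0,0,0,0,0,0,0,0,0,0,0,0], gripper=0, newtons=70)

```text
time: 16.77
tool_pos: [0.5614, -0.2489, 0.0604]
tcp_rot: [0.409, -3.115, -0.003]
wrist_force: [-1.9, 3.9, 5.1]
width: 0.15
grip_force: 68.4
```

```bash
python3 c.py w7 wrist; python3 -c "
from h import *;s=monitor.read_state();print(s['torque'])"
```

```text
16.775 q [-0.4588  0.2812  1.8725  0.002   0.9891 -2.292 ] p [ 0.5614 -0.2489  0.0604] xaxis yaw -165.0271030846783 z [-0.0004  0.002  -1.    ] F [-1.9396  3.9128  5.111 ] w 0.14999582912548864 68.39321851730347
[ 0.72707646  0.33035658 -0.10519938]
```

Emit:
step_arm(series=[0,0,0,0.1,0,0,0,0.2,0,0,0,0.3,0,0,0,0.38,0,0,0,0.42,0,0,0,0.42])

```text
time: 17.58
tool_pos: [0.5614, -0.2483, 0.0605]
tcp_rot: [-0.248, -3.131, -0.004]
wrist_force: [-2.4, 5.1, 6.8]
width: 0.157
grip_force: 68.6
```

```bash
python3 c.py w8 wrist; python3 -c "
from h import *;s=monitor.read_state();print(s['torque'])"
```

```text
17.575 q [-0.4583  0.2811  1.8726  0.0025  0.9895 -1.8722] p [ 0.5614 -0.2483  0.0605] xaxis yaw 170.92728125489884 z [-0.0005  0.0026 -1.    ] F [-2.4244  5.1115  6.8481] w 0.15662185318641372 68.59280347824097
[0.96101653 0.31593275 0.04798559]
```

Emit:
step_arm(series=[0,0,0,0.1,0,0,0,0.2,0,0,0,0.3,0,0,0,0.38,0,0,0,0.419,0,0,0,0.419])

```text
time: 18.38
tool_pos: [0.5616, -0.2478, 0.0604]
tcp_rot: [-0.894, -3.01, -0.005]
wrist_force: [-1.0, 6.1, 5.0]
width: 0.15
grip_force: 68.6
```

Emit:
step_arm(series=[0,0,0,0.1,0,0,0,0.2,0,0,0,0.3,0,0,0,0.36,0,0,0,0.4,0,0,0,0.415,0,0,0,0.415])

```text
time: 19.25
tool_pos: [0.562, -0.2475, 0.0604]
tcp_rot: [-1.495, -2.761, -0.006]
wrist_force: [-0.7, 8.2, 4.1]
width: 0.153
grip_force: 68.6
```

```bash
python3 c.py w9 wrist;python3 c.py s9 scene; python3 c.py d9 side tin:.082 tin_grip:.227; python3 - <<'E'
import sys;sys.path.insert(0,'.')
from h import *
import cv2
print(monitor.read_state()['torque'])
w=cv2.imread('pics/w9.png');s=cv2.imread('pics/s9.png');d=cv2.imread('pics/d9.png')
z=lambda i:cv2.resize(i,(400,300),interpolation=cv2.INTER_CUBIC)
cv2.imwrite('pics/m9.png',np.vstack([np.hstack([z(w[100:520,100:660]),z(s[260:410,200:400])]),np.hstack([z(d[300:450,380:580]),z(d[130:280,280:480])])]))
E
```

```text
19.25 q [-0.4576  0.2812  1.8726  0.0043  0.9892 -1.0384] p [ 0.562  -0.2475  0.0604] xaxis yaw 123.14657688666414 z [ 0.0003  0.0038 -1.    ] F [-0.6754  8.1581  4.1448] w 0.153398862104525 68.55245232582092
19.3 q [-0.4576  0.2812  1.8725  0.0043  0.9893 -1.0385] p [ 0.562  -0.2475  0.0605] xaxis yaw 123.14999063941549 z [ 0.0004  0.0039 -1.    ] F [-0.3874  7.8974  5.3078] w 0.15805985429962294 68.55235934257507
19.35 q [-0.4576  0.2812  1.8725  0.0043  0.9892 -1.0385] p [ 0.562  -0.2475  0.0604] xaxis yaw 123.15159233479838 z [ 0.0003  0.0038 -1.    ] F [-0.3227  8.5089  6.0061] w 0.15178436798948275 68.55221271514893
[1.37293588 0.00206409 0.07695722]
```

View pics/m9.png

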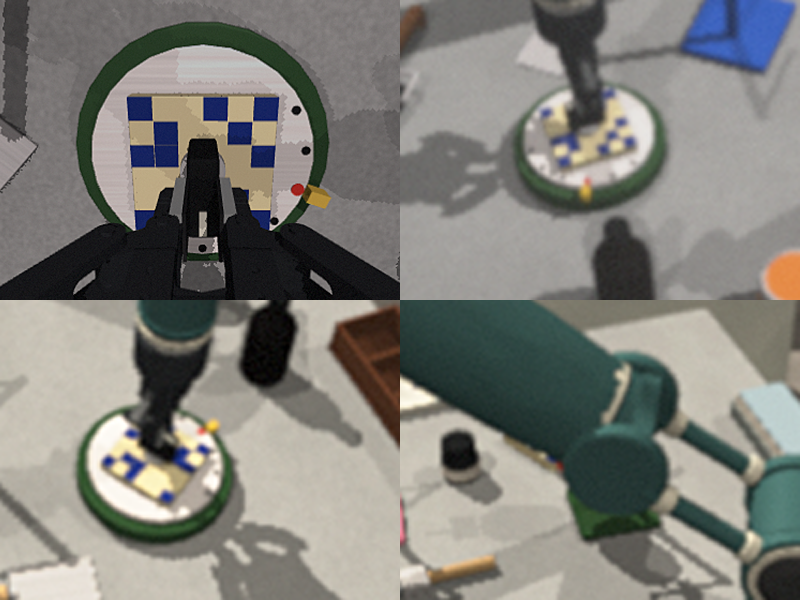

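The red dot (297,190) stands at the yellow pointer (317,195), both about 15° from the disc centre, and the measured turn is 71.8°. The arm hides the tin in the side view, so I check it numerically from the scene camera before handing in.

```bash
python3 c.py s10 scene tin:.082 tin_grip:.227 tin_underside:.214 orange_tin:0 && python3 c.py s11 scene tin:.082
```

```text
19.5 q [-0.4576  0.2812  1.8725  0.0043  0.9892 -1.0385] p [ 0.562  -0.2475  0.0605] xaxis yaw 123.15329087150236 z [ 0.0004  0.0038 -1.    ] F [-1.9393  8.1419  5.6987] w 0.1506586478226247 68.55332493782043
tin [362.3 231.4] 0.86 [0.5561 0.311  0.082 ]
tin [191.6 207.5] 0.59 [ 0.5634 -0.2548  0.082 ]
tin_grip [371.  197.5] 0.63 [0.5395 0.313  0.227 ]
tin_underside [370.6 204.8] 0.89 [0.5573 0.3147 0.214 ]
tin_underside [416.5 249.8] 0.45 [0.7017 0.4514 0.214 ]
orange_tin [264.6 275.4] 0.56 [0.7258 0.0242 0.    ]
orange_tin [350.2 191. ] 0.23 [0.307  0.2669 0.    ]
19.75 q [-0.4576  0.2812  1.8726  0.0043  0.9892 -1.0386] p [ 0.562  -0.2475  0.0604] xaxis yaw 123.15478596065836 z [ 0.0004  0.0038 -1.    ] F [-0.2049  8.5758  5.6579] w 0.15304310078464003 68.55356454849243
tin [363.1 231. ] 0.57 [0.554  0.3135 0.082 ]
```

The tin is hanging at the hook seat and the plate is steady at the third stop.

```bash
python3 -c "
from workcell import job;print(job.finish_job())"
```

```text
the job is handed in; nothing more can be done
None
```

I hung the red tin on the green hook stand and let go of it, then turned the turntable click by click to the third stop, where the gripper is still holding it (measured turn 71.8° of 72°). The job is handed in; no verdict came back.

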